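Park the cordless iron on its charging base and set it to two dots

TASK

Take the cordless iron from the worktop and set it down gently on its charging base, fully home with its heel against the contact block. Let go, and only then, with the iron standing there, turn its temperature dial up to the two-dot mark; leave the iron ready like that, still fully home, and do not disturb the jug, the can or the beaker.

Things in the scene. Friction and masses are not known exactly. Their poses are not given: they have to be found in the camera images.
- iron: Cordless iron, white and grey on a boat-shaped steel sole, lying flat on it; 0.72 to 0.98 kg, centre of mass near x -17 mm. Origin: middle of the sole's underside; x to the pointed nose, z up. Sole 210 mm long (x -105 at the square heel to +105), 104 mm wide from heel to x -10, then tapering. Deck 58 mm high; above it a closed handle, and a round dial on the front post; 148 mm high in all.
- iron_handle (a point): Where to grip the handle: centre of its grey bar, at x -25, y 0, z 110 mm in the iron's frame, axes as the iron. The bar runs along x from -96 to +26 mm, is 28 mm wide and stands 98 to 122 mm high over 40 mm of free space; close the fingers across it (iron's y).
- iron_heel (a point): Middle of the lower edge of the iron's flat heel, at x -105, y 0, z 0 mm in the iron's frame; axes as the iron.
- dial_top (a point): Centre of the dial's top face, on its axis, at x +58, y 0, z 148 mm in the iron's frame; axes as the iron (does not turn with the dial). The dial: round ribbed black knob, 44 mm across, 22 mm tall, gripped across any diameter with the tool down. Keep fingertips above the round white scale plate (72 mm across), 24 mm below this point; nothing else of the iron is higher than the plate.
- dial (a joint): Dial angle, rad, growing clockwise from above, 0 (off stop) to 4.71 (top stop); friction 0.05 N m, stays as left. Starts at 0 to 0.9. From above its white pointer line stands (2.356 - value) counter-clockwise from the iron's nose: at 0 back left, at mid travel to the nose. Black marks on the white plate: bar at 0, one dot at 1.6, two dots side by side about 2.6, three dots at 3.6, bar at 4.71.
- base: Charging base, fixed: grey plate 262 mm (x) by 140 mm. Origin: middle of its underside; x points where the iron's nose shall point. Flat black bed, top 22 mm high, 92 mm wide, x -87 to +119 mm. Rear contact block 92 mm wide, 60 mm high, upright face at x -98. Two cheeks, 42 mm high and 111 mm apart inside, run from the block to x -53, then flare out to x -32.
- base_home (a point): Where point iron_heel stands when the iron is fully home: foot of the contact block's face at bed height, x -98, y 0, z 22 mm in the base's frame, axes as the base. The iron can be set on the bed up to 60 mm farther forward (+x) and slid back until the heel meets the block. Only friction (3 to 7 N, more if pressed down) keeps it there: gripping the dial off its axis drags the iron along.
- jug: Bystander: orange detergent jug, 96 x 144 mm, 208 mm high. Origin: middle of its underside.
- can: Bystander: dark spray can, 54 mm in diameter, 186 mm high. Origin: middle of its underside.
- beaker: Bystander: clear plastic water beaker with a handle, 84 mm across, 115 mm high. Origin: middle of its underside.

How it is judged (in metres and radians):
On the way, in this order (a step that is already met when the one before it is completed fails the run):
1. the iron stands fully home on its base, let go of (x of iron_heel in the frame of base_home between -0.005 and 0.005 m and distance between iron_heel and base_home below 0.009 m and angle between the x axis of iron and the x axis of base, either way round below 0.12 rad and angle between iron's own z axis and vertical below 0.05 rad and contact force between the fingers and iron below 0.1 N), for 0.2 s.
2. the dial stands at the two-dot mark (value of joint dial between 2.47 and 2.73 rad), for 0.2 s.
At the end, for the whole second after the job is handed in: The dial's pointer is within 0.13 rad (7 degrees) of the two-dot mark (2.6 rad), and the iron stands at rest, flat on the bed of its base, nose forward, its heel within 5 mm of the contact block (iron_heel within 9 mm of base_home) and in line with the base within 0.12 rad, touched by nothing else (all of step 2 and x of iron_heel in the frame of base_home between -0.005 and 0.005 m and distance between iron_heel and base_home below 0.009 m and angle between the x axis of iron and the x axis of base, either way round below 0.12 rad and angle between iron's own z axis and vertical below 0.05 rad and linear speed of iron below 0.02 m/s).
It fails at once if the iron is slammed onto its base (over 80 N) (contact force between iron and base above 80 N).
It fails at once if the iron is tipped over (more than 0.5 rad) (angle between iron's own z axis and vertical above 0.5 rad).
It fails at once if the jug, the can or the beaker is shoved more than 30 mm or knocked over (distance of any of jug, can, beaker from where it was at the start of the episode above 0.03 m or angle between any of jug, can, beaker's own z axis and vertical above 0.4 rad).
It fails at once if the iron is dropped or flung: it moves faster than 0.4 m/s (a fall of 8 mm) while the fingers do not hold it (linear speed of iron above 0.4 m/s and contact force between the fingers and iron below 0.1 N).
It fails at once if the dial is turned up (beyond 1.2 rad) while the iron is not on its base (value of joint dial above 1.2 rad and distance between iron_heel and base_home above 0.02 m).
It also fails if it takes over 67 s, if anything falls off the work surface, if the arm or the gripper's body presses on something with over 40 N, if the wrist force passes 120 N, or if a joint passes its speed limit or range.

ROBOT

A 6-joint arm with a two-finger parallel gripper is mounted at the origin on the work surface. World frame = base frame: x ahead of the robot, y to its left, z up, the work surface at z = 0. Lengths are in mm, angles in rad, forces in N, time in s.
With the tool pointing down it reaches from about 350 to 775 mm from the base axis. Payload 7.3 kg.
Tool frame: the origin (TCP) lies on the mounting face of the last link; the fingertips stand 178 mm ahead of it and the grasp point (between the pads) lies 159 mm ahead of it; z points along the fingers, y is the line along which they close (so a half turn about z gives the same grasp; the last joint's range is limited). The gripper opens to 92 mm and grips with 3 to 60 N. Pads are 19 mm wide; open, the fingers measure 130 mm over their backs; the gripper's body (75 mm by 190 mm) begins 47 mm behind the grasp point.
Start: joints at [-0.146, 0.342, 1.524, -0, 1.275, -0.146], TCP at [525.003, 0.022, 404.741] pointing down, gripper open.
Joint ranges: [-2.53, 2.53], [-0.77, 2.02], [0.04, 2.7], [-1, 4.14], [0.28, 2.66], [-3.11, 3.11]. Speed limits (rad/s): [2.57, 2.57, 3.14, 3.14, 3.14, 3.14].

INTERFACE

Orientations are given as [roll, pitch, yaw] about the fixed x, y, z axes, in that order (R = Rz(yaw) Ry(pitch) Rx(roll)).
In Python, from plant import bot gives the robot as it stands.
- The arm moves only by the tool shift_gripper, called as name(argument=value, ...), one argument or row to a line, values as JSON. Schema: {"type":"object","properties":{"increments":{"type":"array","items":{"type":"number"},"minItems":5,"maxItems":25},"only":{"type":"string"},"quiet":{"type":"boolean"},"lines":{"type":"string"}},"required":["increments"],"additionalProperties":false}. increments is one flat list of numbers that holds 1 to 5 rows one after another, with no inner brackets; each row has 5 numbers: the finger opening in mm, then dx, dy, dz in units of 100 mm, then a turn about the tool's z in rad; each row is the pose to reach, as a shift and turn from the pose commanded when the call began, along the tool's axes at that moment; what a row does not reach only later rows make up. A row lasts 1/8 s, in which the tool goes at most 62.5 mm and 0.188 rad, less where a joint would pass 70% of its speed; a pose out of reach is approached as far as the arm can. The fingers move at their own pace and stop on an object; the grip force is fixed at half the most. Time passes only in rows, so rows that do not move let the fingers close. The tool returns the time, the measured TCP pose, the force, the opening and the grip force at its end. only (a regular expression) keeps the lines of the reply that match it, lines (a string "A,B") keeps lines A to B, and quiet returns only ok. Input that does not fit is refused with a message, and nothing moves.
- bot.get_obs(): the state, without advancing time (a new reading comes with each control period).
- bot.capture(name): name is "scene" or "side" or "wrist"; returns a dict with "color" (384x512x3 uint8, red, green, blue), "K" (3x3 intrinsics, pixels), "k1" (the pictures are not rectified: a ray, as slopes to the right and down, at radius r is drawn at 1 + k1 r^2 times it, then the intrinsics apply), "R" (3x3) and "t" (3): a world point X has camera coordinates R X + t. Camera axes: x right, y down, z forward; pixel columns grow to the right and rows downward; lengths in mm; the calibration is good to about 2 mm. A picture is of the moment at which its call begins. There is no depth.
- bot.close_job(): hands the job in; it is judged then, once.
The state is a dict: "time": time; "joint_positions": joint angles; "dq": joint speeds; "tau": joint torques, N m; "tool_pos": TCP position; "tcp_rot": TCP orientation; "contact_force": force on the tool from outside, world axes, zero at the start; "moment": the same for the moment, N m; "grip_width": finger opening in mm; "finger_force": force on a finger pad.
Only numpy, scipy, OpenCV 4.12 (cv2) and the standard library are available. Lean on these libraries where they do the work, as an engineer would, in place of code of your own. Each camera call takes 0.05 s, during which the arm holds its last target. There are 200 camera calls.

## Working session

There is one attempt and no reset: what is moved stays moved. The work goes in short steps, Python scripts to look and compute and a tool call to move; the robot and the scene stay as the last step left them, time stands still between calls to the robot, and variables do not carry over. Pictures are saved under pics/ and viewed, at most 10 in all, crops included, and the job is handed in when it is done.

```bash
ls; mkdir -p pics
```

Run:
```python
from plant import bot
import cv2
o=bot.get_obs();print(o['tool_pos'],o['tcp_rot'],o['time'])
for n in ("scene","side","wrist"):
    c=bot.capture(n);cv2.imwrite(f"pics/{n}0.png",cv2.cvtColor(c["color"],cv2.COLOR_RGB2BGR))
    print(n,c["K"],c["k1"],c["R"],c["t"])
a=cv2.imread("pics/scene0.png");b=cv2.imread("pics/side0.png")
cv2.imwrite("pics/s0.png",cv2.resize(a,(800,600),interpolation=cv2.INTER_CUBIC))
cv2.imwrite("pics/d0.png",cv2.resize(b,(800,600),interpolation=cv2.INTER_CUBIC))
```

```text
pics
plant.py
[5.24868444e+02 4.12287473e-02 4.04051708e+02] [-3.14010601e+00 -2.21623354e-04  1.57079095e+00] 0.0
scene [[355.57709995   0.         259.51131401]
 [  0.         355.57709995 186.84752065]
 [  0.           0.           1.        ]] -0.11164924250031547 [[ 0.43220891  0.90158049  0.01865683]
 [ 0.49274423 -0.21878833 -0.84222015]
 [-0.75524736  0.3732081  -0.53881085]] [-248.85378892 -212.50264444 1467.43800035]
side [[437.75294497   0.         265.61025518]
 [  0.         437.75294497 190.3256438 ]
 [  0.           0.           1.        ]] -0.10207145223093149 [[-0.97905373 -0.20269824 -0.01916298]
 [-0.11918297  0.64687571 -0.75322456]
 [ 0.16507336 -0.73516341 -0.65748425]] [ 606.17636108  152.71818228 1159.55937387]
wrist [[290.58116574   0.         257.62872353]
 [  0.         290.58116574 190.73563428]
 [  0.           0.           1.        ]] -0.049700441236343595 [[ 9.99996074e-01 -6.36089281e-04 -2.72898600e-03]
 [ 1.62808949e-04 -9.59060070e-01  2.83202677e-01]
 [-2.79740369e-03 -2.83202009e-01 -9.59056201e-01]] [-524.53379115  -34.93377279  391.42172239]
```

View pics/s0.png

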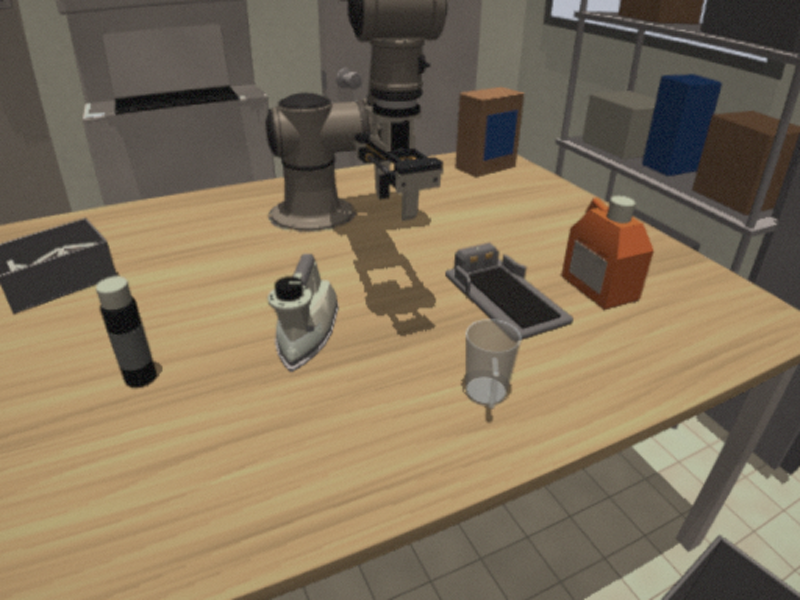

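View pics/d0.png

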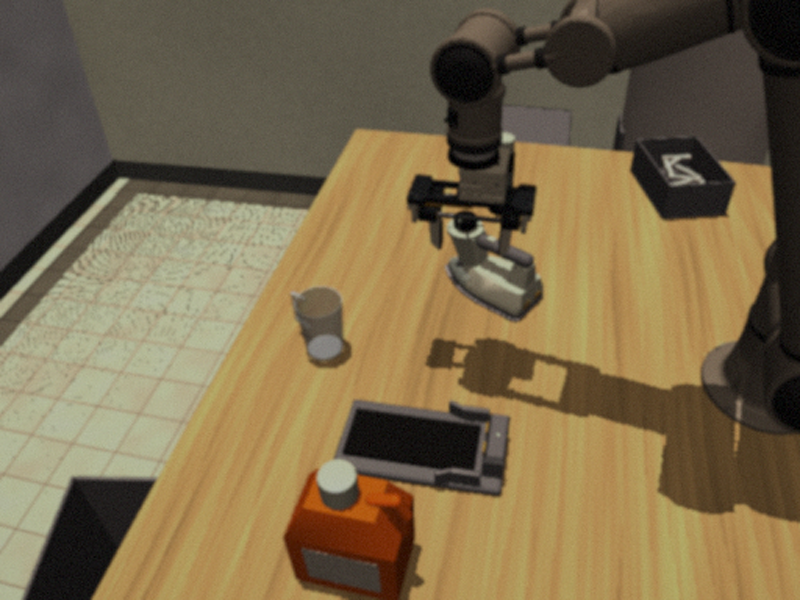

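Create h.py:
```python
import numpy as np, cv2
from plant import bot
def proj(c,X):
    p=c["R"]@np.asarray(X,float)+c["t"]; s=p[:2]/p[2]; r2=s@s
    return c["K"][:2,:2]@(s*(1+c["k1"]*r2))+c["K"][:2,2]
def ray(c,uv):
    d=(np.asarray(uv,float)-c["K"][:2,2])/np.diag(c["K"])[:2]; s=d.copy()
    for _ in range(20): s=d/(1+c["k1"]*(s@s))
    return -c["R"].T@c["t"], c["R"].T@np.r_[s,1]
def onz(c,uv,z):
    o,d=ray(c,uv); return o+d*(z-o[2])/d[2]
def crop(im,x,y,w,h,W,H): return cv2.resize(im[y:y+h,x:x+w],(W,H),interpolation=cv2.INTER_CUBIC)
```

Run:
```python
from h import *
a=cv2.imread("pics/scene0.png");b=cv2.imread("pics/side0.png")
t=[crop(a,140,163,100,75,400,300),crop(a,275,148,100,75,400,300),crop(b,210,242,120,90,400,300),crop(b,265,133,100,75,400,300)]
cv2.imwrite("pics/c0.png",np.vstack([np.hstack(t[:2]),np.hstack(t[2:])]))
```

```text
(no output)
```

View pics/c0.png

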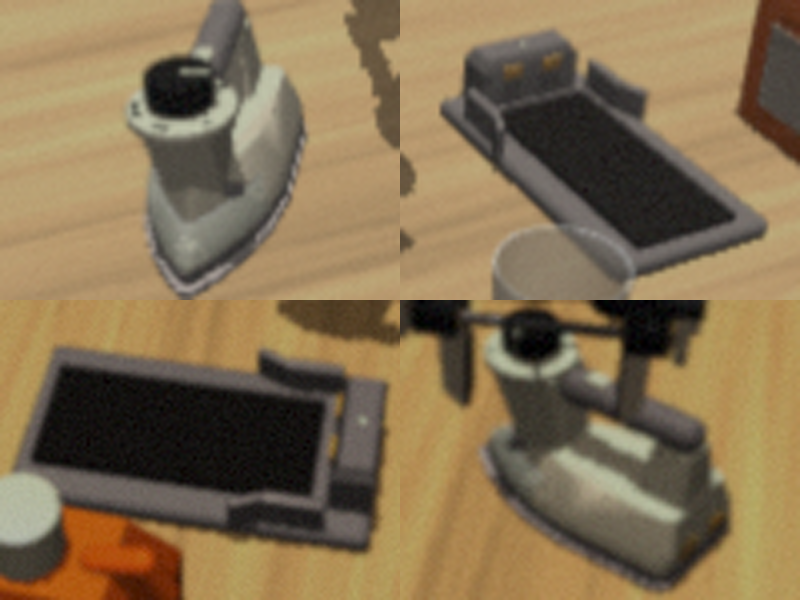

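Add to h.py:
```python
from scipy.optimize import least_squares
def fit(obs,x0):
    def P(q,m): 
        c,s=np.cos(q[2]),np.sin(q[2]); return [q[0]+c*m[0]-s*m[1],q[1]+s*m[0]+c*m[1],m[2]]
    f=lambda q:np.concatenate([proj(c,P(q,m))-uv for c,m,uv in obs])
    r=least_squares(f,x0,x_scale=[100,100,1],loss='soft_l1'); print(r.x.round(3)); print(r.fun.reshape(-1,2).round(1).tolist()); return r.x
```

Run:
```python
from h import *
S=bot.capture("scene");D=bot.capture("side")
s1=lambda u,v:np.array([140+u/4,163+v/4]); s2=lambda u,v:np.array([275+(u-400)/4,148+v/4])
d1=lambda u,v:np.array([210+u*.3,242+(v-300)*.3]); d2=lambda u,v:np.array([265+(u-400)/4,133+(v-300)/4])
fit([(D,(119,-46,22),d1(65,367)),(D,(119,46,22),d1(35,460)),(D,(-87,-46,22),d1(330,402)),(D,(-87,46,22),d1(305,495)),
(S,(119,46,22),s2(737,217)),(S,(119,-46,22),s2(640,248)),(S,(-87,46,22),s2(585,93))],[600,200,0])
fit([(S,(105,0,2),s1(185,294)),(S,(58,0,148),s1(180,76)),(D,(58,0,148),d2(531,325)),(D,(-105,52,0),d2(668,590)),(D,(-105,-52,0),d2(728,522))],[550,-150,0])
for p in [d2(531,325)]: print(onz(D,p,148))
for p in [s1(180,76)]: print(onz(S,p,148))
# beaker / can / jug base centres
for n,p in (("beaker",(487,390)),("can",(138,376)),("jug",(608,295))): print(n,onz(S,np.array(p)*.64,0))
print("beakerD",onz(D,np.array((324,350))*.64,0))
from scipy.spatial.transform import Rotation as R
o=bot.get_obs();print(R.from_euler('xyz',o['tcp_rot']).as_matrix().round(3))
```

```text
[5.57194e+02 2.36450e+02 3.00000e-03]
[[-1.0, -1.8], [-1.9, -0.8], [-0.4, -0.5], [1.9, 2.2], [0.4, -1.9], [-0.3, -2.1], [-0.3, -2.4]]
[ 5.08823e+02 -1.77352e+02 -4.68000e-01]
[[0.6, 0.6], [-0.1, -1.7], [-0.1, -1.6], [-1.0, 0.5], [1.9, -0.8]]
[ 559.15075594 -195.33947299  148.        ]
[ 568.4677463  -205.50633788  148.        ]
beaker [777.5696248   50.43202061   0.        ]
can [ 510.54276134 -468.2287657     0.        ]
jug [639.98741277 440.80262113   0.        ]
beakerD [777.47273093  55.79613607   0.        ]
[[-0.     1.    -0.001]
 [ 1.     0.     0.   ]
 [ 0.    -0.001 -1.   ]]
```

The manual's scale: shifts go in units of 100 mm. Converting my numbers, -166 mm is -1.66, -160 mm is -1.6.

shift_gripper(
  increments=[92,-0.4,-0.1,0,-0.18,92,-0.8,-0.2,0,-0.36,92,-1.2,-0.3,0,-0.54,92,-1.6,-0.38,0,-0.72,92,-1.66,-0.38,0,-0.9],
)

```text
time: 0.88
tool_pos: [486.4, -168.2, 404.6]
tcp_rot: [-3.141, 0.0, 2.474]
contact_force: [-0.8, 0.3, -0.0]
grip_width: 91.5
finger_force: 0.0
```

shift_gripper(
  increments=[92,0,0,0,-0.18,92,0,0,0,-0.2,92,0,0,0,-0.2,92,0,0,0,-0.2],
)

```text
time: 1.38
tool_pos: [487.0, -165.8, 404.7]
tcp_rot: [3.142, 0.0, 2.669]
contact_force: [0.6, 0.9, -0.2]
grip_width: 91.5
finger_force: 0.0
```

Run:
```python
from h import *
w=bot.capture("wrist");cv2.imwrite("pics/w1.png",cv2.resize(cv2.cvtColor(w["color"],cv2.COLOR_RGB2BGR),(800,600),interpolation=cv2.INTER_CUBIC))
q=[508.823,-177.352,-.468];c,s=np.cos(q[2]),np.sin(q[2])
for m in [(58,0,148),(-96,0,110),(105,0,2),(-105,52,0),(-105,-52,0)]:
  print(m,proj(w,[q[0]+c*m[0]-s*m[1],q[1]+s*m[0]+c*m[1],m[2]])/.64)
print(bot.get_obs()["joint_positions"])
```

```text
(58, 0, 148) [401.56368385 440.26829567]
(-96, 0, 110) [400.23203024 173.37992951]
(105, 0, 2) [402.20254406 393.29642126]
(-105, 52, 0) [464.73539025 159.36297594]
(-105, -52, 0) [337.0149553  160.04093774]
[-4.77122144e-01  3.22742691e-01  1.55242416e+00  1.54773250e-06
  1.26633831e+00 -1.57598875e+00]
```

View pics/w1.png

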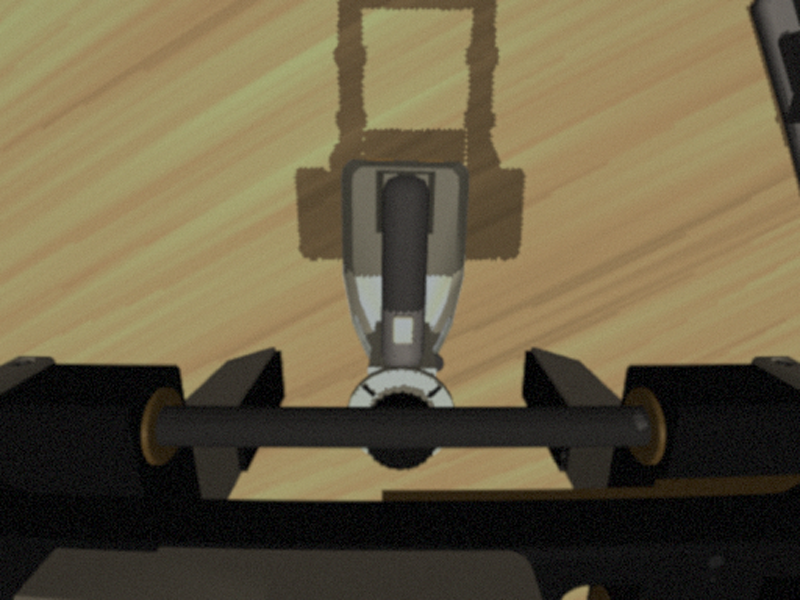

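Run:
```python
from h import *
w=bot.capture("wrist");v=lambda a,b:np.array([a,b])*.64
q=fit([(w,(-105,52,3),v(468,161)),(w,(-105,-52,3),v(343,161)),(w,(-96,0,110),v(406,174)),(w,(26,0,110),v(403,316)),(w,(58,0,148),v(401,432))],[508,-177,-.468])
print("handle",q[0]-25*np.cos(q[2]),q[1]-25*np.sin(q[2]))
```

```text
[ 5.0908e+02 -1.7606e+02 -4.9000e-01]
[[1.0, -0.4], [-1.4, -1.9], [0.0, -0.8], [-0.3, 31.0], [0.3, 4.9]]
handle 487.01831623893185 -164.30026567488244
```

shift_gripper(
  increments=[92,-0.04,0.01,0.45,0.018,92,-0.04,0.01,0.9,0.018,92,-0.04,0.01,1.2,0.018,92,-0.04,0.01,1.36,0.018,92,-0.04,0.01,1.36,0.018],
)

```text
time: 2.1
tool_pos: [490.8, -166.7, 267.7]
tcp_rot: [-3.142, -0.003, 2.652]
contact_force: [0.3, 0.5, -0.2]
grip_width: 91.8
finger_force: 0.0
```

shift_gripper(
  increments=[20,0,0,0,0,20,0,0,0,0,20,0,0,0,0,20,0,0,0,0,20,0,0,0,0],
)

```text
time: 2.72
tool_pos: [491.0, -166.9, 268.9]
tcp_rot: [3.142, 0.0, 2.653]
contact_force: [0.2, 0.6, -0.9]
grip_width: 46.0
finger_force: 0.0
```

shift_gripper(
  increments=[20,0,0,0,0,20,0,0,0,0,20,0,0,0,0,20,0,0,0,0,20,0,0,0,0],
)

```text
time: 3.35
tool_pos: [491.0, -167.0, 268.7]
tcp_rot: [-3.141, 0.0, 2.653]
contact_force: [-1.2, -2.5, -0.7]
grip_width: 27.9
finger_force: 30.0
```

shift_gripper(
  increments=[20,0,0,-0.1,0,20,0,0,-0.3,0,20,0,0,-0.6,0,20,0,0,-0.8,0,20,0,0,-0.8,0],
)

```text
time: 3.98
tool_pos: [491.1, -166.7, 349.8]
tcp_rot: [3.141, 0.002, 2.653]
contact_force: [0.8, -0.3, -8.6]
grip_width: 27.6
finger_force: 30.0
```

Run:
```python
from h import *
w=bot.capture("wrist");cv2.imwrite("pics/w2.png",cv2.resize(cv2.cvtColor(w["color"],cv2.COLOR_RGB2BGR),(800,600),interpolation=cv2.INTER_CUBIC))
o=bot.get_obs();print(o["tool_pos"],o["tcp_rot"],o["moment"])
```

```text
[ 490.80783212 -166.59263554  348.55697212] [ 3.14126688e+00 -2.87705382e-04  2.65286845e+00] [ 0.12135834  0.07962169 -0.00419779]
```

View pics/w2.png

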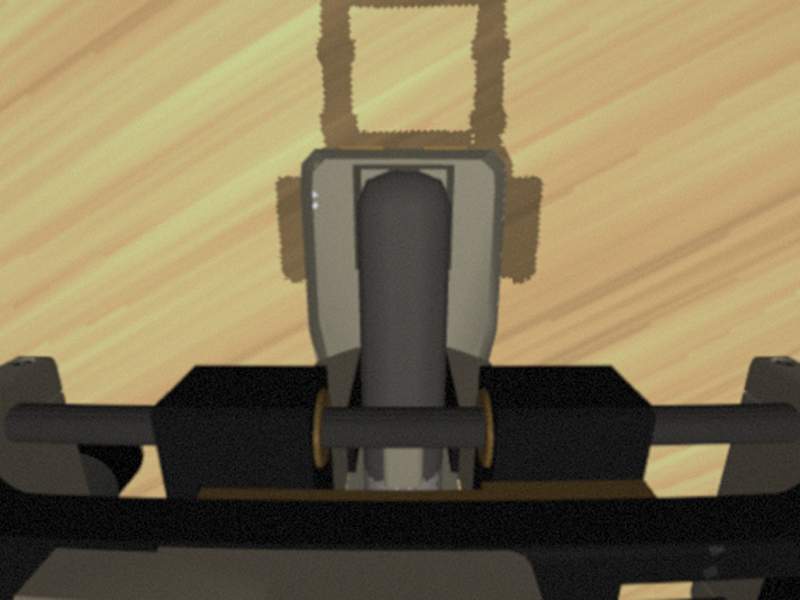

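Run:
```python
from h import *
w=bot.capture("wrist");o=bot.get_obs();p=o["tool_pos"];yw=o["tcp_rot"][2]-np.pi;print(p,yw)
c,s=np.cos(yw),np.sin(yw)
for z in (80,84,110):
  for uv in ((303,157),(505,157),(404,149)):
    X=onz(w,np.array(uv)*.64,z)-p; print(z,"tool-forward",c*X[0]+s*X[1],"lat",-s*X[0]+c*X[1])
```

```text
[ 490.62844981 -166.5417645   347.77998194] -0.4887512145392501
80 tool-forward -80.26207504298343 lat -51.69839689929573
80 tool-forward -80.21117382306599 lat 54.523754264710306
80 tool-forward -84.08771841317055 lat 1.406238369511371
84 tool-forward -80.19281861396979 lat -50.85522597443626
84 tool-forward -80.14273741986449 lat 53.65567139421145
84 tool-forward -83.95683033138789 lat 1.3938861510431195
110 tool-forward -79.74265182538132 lat -45.374614962849684
110 tool-forward -79.69790079905471 lat 48.01313273596901
110 tool-forward -83.10605779980067 lat 1.3135967309993717
```

shift_gripper(
  increments=[20,0.08,0.3,0,0,20,0.23,0.8,0,0,20,0.38,1.3,0,0,20,0.53,1.8,0,0,20,0.68,2.3,0,0],
)

```text
time: 4.7
tool_pos: [538.8, 69.8, 347.1]
tcp_rot: [-3.14, -0.003, 2.653]
contact_force: [0.2, 0.1, -7.6]
grip_width: 27.6
finger_force: 30.0
```

shift_gripper(
  increments=[20,0.15,0.5,0,-0.1,20,0.3,1,0,-0.2,20,0.4,1.4,0,-0.3,20,0.47,1.6,0,-0.4,20,0.47,1.65,0,-0.49],
)

```text
time: 5.32
tool_pos: [574.5, 237.7, 346.2]
tcp_rot: [-3.141, -0.004, -3.135]
contact_force: [0.8, -0.5, -8.7]
grip_width: 27.6
finger_force: 30.0
```

shift_gripper(
  increments=[20,0,0,0,0,20,0,0,0,0],
)

```text
time: 5.58
tool_pos: [574.8, 235.5, 347.6]
tcp_rot: [-3.141, -0.002, 3.141]
contact_force: [-0.4, -0.1, -8.3]
grip_width: 27.7
finger_force: 30.0
```

```bash
python3 - <<'E'
from h import *
for n in ("wrist","side"):
    w=bot.capture(n);cv2.imwrite(f"pics/{n}3.png",cv2.cvtColor(w["color"],cv2.COLOR_RGB2BGR))
w=cv2.imread("pics/wrist3.png");cv2.imwrite("pics/w3.png",cv2.resize(w,(800,600),interpolation=cv2.INTER_CUBIC))
E
```

```text
(no output)
```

View pics/w3.png

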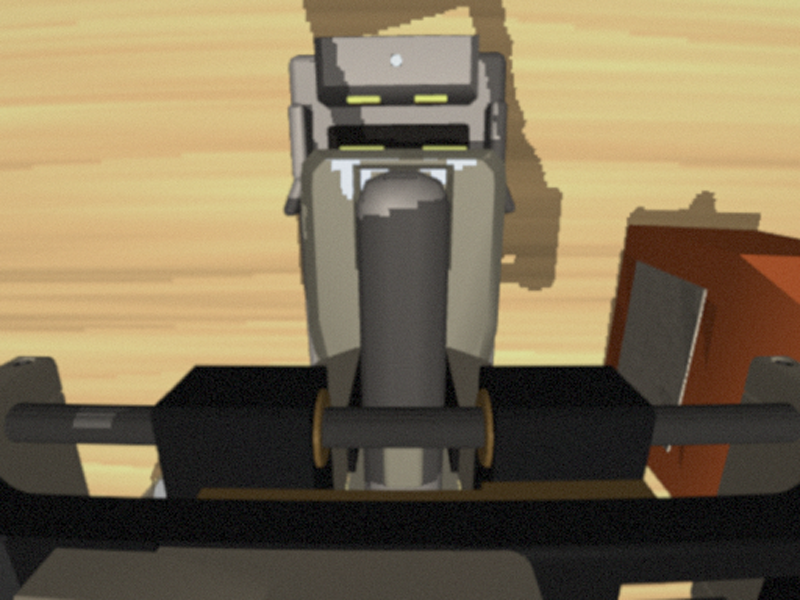

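Run:
```python
from h import *
w=bot.capture("wrist");o=bot.get_obs();print(o["tool_pos"],o["tcp_rot"])
for n,uv,z in (("bed",(330,125),22),("bed",(469,125),22),("blk rear",(316,38),60),("blk rear",(478,38),60),("blkfront",(319,86),60),("blkfront",(476,86),60),("face foot",(330,104),22),("heel",(303,157),80),("heel",(505,157),80),("heelmid",(404,149),80)):
  print(n,onz(w,np.array(uv)*.64,z).round(1))
```

```text
[574.94537871 235.34401365 348.49887077] [-3.14143320e+00 -5.01731201e-04  3.14122107e+00]
bed [473.9 189.5  22. ]
bed [474. 278.  22.]
blk rear [432.5 189.4  60. ]
blk rear [432.7 276.1  60. ]
blkfront [456.6 190.   60. ]
blkfront [456.8 275.9  60. ]
face foot [461.3 190.   22. ]
heel [494.5 183.4  80. ]
heel [494.6 289.5  80. ]
heelmid [490.7 236.4  80. ]
```

In the tool's units: 52 mm is 0.52, -22 mm is -0.22.

shift_gripper(
  increments=[20,-0.22,-0.028,0,0,20,-0.22,-0.028,0.15,0,20,-0.22,-0.028,0.35,0,20,-0.22,-0.028,0.48,0,20,-0.22,-0.028,0.52,0],
)

```text
time: 6.35
tool_pos: [596.6, 233.0, 295.5]
tcp_rot: [-3.141, -0.002, -3.141]
contact_force: [0.1, 0.2, -8.0]
grip_width: 27.9
finger_force: 30.0
```

shift_gripper(
  increments=[20,0,0,0.02,0,20,0,0,0.03,0,20,0,0,0.04,0,20,0,0,0.045,0,20,0,0,0.05,0],
)

```text
time: 6.98
tool_pos: [597.0, 233.1, 291.9]
tcp_rot: [3.142, 0.0, -3.14]
contact_force: [0.7, -0.1, -8.1]
grip_width: 27.7
finger_force: 30.0
```

shift_gripper(
  increments=[20,0,0,0.005,0,20,0,0,0.01,0,20,0,0,0.01,0,20,0,0,0.01,0],
)

```text
time: 7.48
tool_pos: [596.9, 233.1, 291.1]
tcp_rot: [-3.142, 0.0, -3.14]
contact_force: [-2.5, -0.7, -3.5]
grip_width: 28.1
finger_force: 30.0
```

In the tool's units: 36 mm is 0.36, 30 mm is 0.3.

shift_gripper(
  increments=[20,0.06,0,0.003,0,20,0.14,0,0.003,0,20,0.22,0,0.003,0,20,0.3,0,0.003,0,20,0.36,0,0.003,0],
)

```text
time: 8.1
tool_pos: [560.6, 233.1, 290.9]
tcp_rot: [3.141, 0.001, -3.14]
contact_force: [-0.1, -1.2, -3.6]
grip_width: 27.9
finger_force: 30.0
```

shift_gripper(
  increments=[20,0.03,0,0,0,20,0.06,0,0,0,20,0.09,0,0,0,20,0.11,0,0,0,20,0.11,0,0,0],
)

```text
time: 8.72
tool_pos: [550.1, 233.1, 290.9]
tcp_rot: [3.141, 0.001, -3.14]
contact_force: [2.9, -0.1, 2.9]
grip_width: 27.9
finger_force: 30.0
```

shift_gripper(
  increments=[20,0.01,0,0,0,20,0.02,0,0,0,20,0.03,0,0,0,20,0.04,0,0,0,20,0.04,0,0,0],
)

```text
time: 9.35
tool_pos: [546.4, 233.0, 290.9]
tcp_rot: [3.141, 0.002, -3.14]
contact_force: [4.7, -0.1, 0.0]
grip_width: 27.7
finger_force: 30.0
```

In the tool's units: 2 mm is 0.02, 1.5 mm is 0.015.

shift_gripper(
  increments=[20,0.01,0,0,0,20,0.015,0,0,0,20,0.02,0,0,0,20,0.02,0,0,0,20,0.02,0,0,0],
)

```text
time: 9.98
tool_pos: [544.8, 233.0, 291.1]
tcp_rot: [3.141, 0.003, -3.14]
contact_force: [7.4, 0.6, 0.1]
grip_width: 28.3
finger_force: 30.0
```

shift_gripper(
  increments=[20,0.01,0,0,0,20,0.02,0,0,0,20,0.02,0,0,0,20,0.02,0,0,0],
)

```text
time: 10.48
tool_pos: [543.4, 233.1, 291.6]
tcp_rot: [3.141, 0.006, -3.14]
contact_force: [9.3, -0.3, 1.2]
grip_width: 27.6
finger_force: 30.0
```

shift_gripper(
  increments=[20,0.01,0,0,0,20,0.02,0,0,0,20,0.02,0,0,0,20,0.02,0,0,0],
)

```text
time: 10.98
tool_pos: [542.0, 233.2, 292.1]
tcp_rot: [3.14, 0.009, -3.14]
contact_force: [11.7, 1.8, 0.7]
grip_width: 28.0
finger_force: 30.0
```

shift_gripper(
  increments=[20,-0.01,0,0,0,20,-0.03,0,0,0,20,-0.03,0,0,0],
)

```text
time: 11.35
tool_pos: [544.0, 233.2, 291.4]
tcp_rot: [3.141, 0.004, -3.14]
contact_force: [7.5, 1.6, 2.3]
grip_width: 27.6
finger_force: 30.0
```

shift_gripper(
  increments=[40,0,0,0,0,40,0,0,0,0,60,0,0,0,0,60,0,0,0,0,60,0,0,0,0],
)

```text
time: 11.98
tool_pos: [542.9, 233.0, 290.4]
tcp_rot: [-3.142, -0.0, -3.14]
contact_force: [0.1, -0.0, -0.1]
grip_width: 59.4
finger_force: 0.0
```

Run:
```python
from h import *
for n in ("wrist","side","scene"):
    w=bot.capture(n);cv2.imwrite(f"pics/{n}4.png",cv2.cvtColor(w["color"],cv2.COLOR_RGB2BGR))
w=cv2.imread("pics/wrist4.png");s=cv2.imread("pics/side4.png");
cv2.imwrite("pics/c4.png",np.vstack([crop(w,160,0,200,120,800,480)[:300],np.hstack([crop(s,230,180,100,75,400,300),crop(s,200,220,100,75,400,300)])]))
```

```text
(no output)
```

View pics/c4.png

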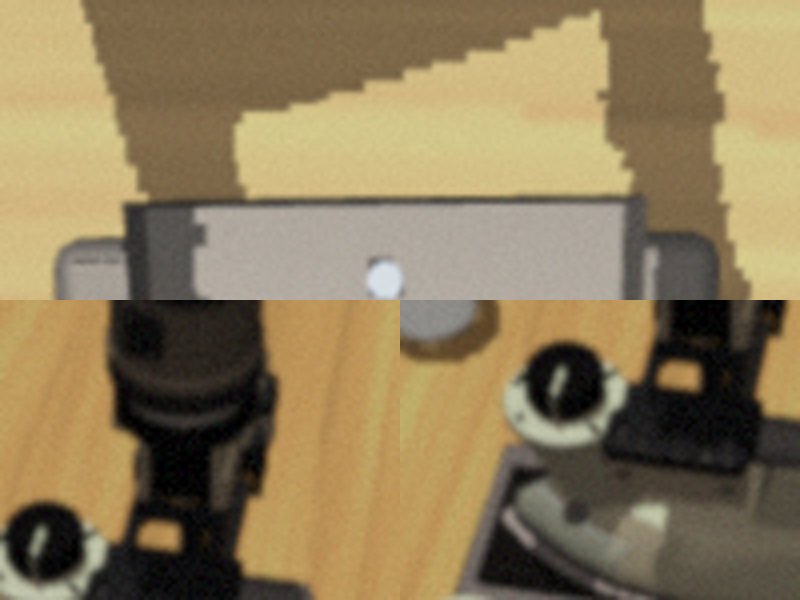

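In the tool's units: -60 mm is -0.6, -130 mm is -1.3.

shift_gripper(
  increments=[60,0,0,-0.2,0,80,0,0,-0.6,0,92,0,0,-1,0,92,0,0,-1.3,0,92,0,0,-1.3,0],
)

```text
time: 12.75
tool_pos: [543.1, 233.1, 423.0]
tcp_rot: [3.14, 0.005, -3.14]
contact_force: [-0.0, -0.2, 0.4]
grip_width: 91.2
finger_force: 0.0
```

shift_gripper(
  increments=[92,0,0,0,0,92,0,0,0,0],
)

```text
time: 13.0
tool_pos: [542.8, 232.9, 418.9]
tcp_rot: [-3.141, -0.003, -3.14]
contact_force: [0.3, -0.4, -0.8]
grip_width: 91.9
finger_force: 0.0
```

Run:
```python
from h import *
for n in ("wrist","side","scene"):
    w=bot.capture(n);cv2.imwrite(f"pics/{n}5.png",cv2.cvtColor(w["color"],cv2.COLOR_RGB2BGR))
w=cv2.imread("pics/wrist5.png");s=cv2.imread("pics/side5.png")
cv2.imwrite("pics/c5.png",np.hstack([cv2.copyMakeBorder(crop(w,190,60,125,250,300,600),0,0,0,0,0),crop(s,205,210,125,150,500,600)]))
```

```text
(no output)
```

View pics/c5.png

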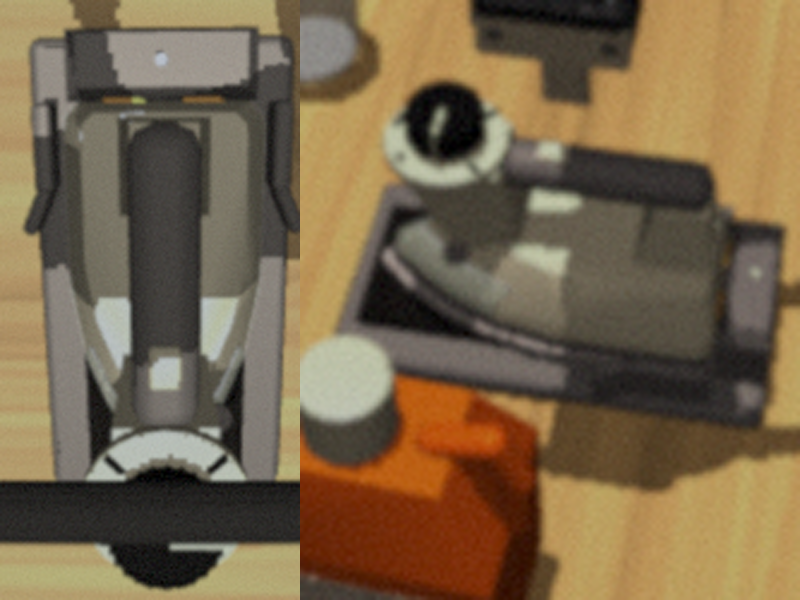

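Run:
```python
from h import *
w=bot.capture("wrist");s=bot.capture("side");W=lambda u,v:(190+u/2.4,60+v/2.4)
print(bot.get_obs()["tool_pos"])
print("dial w",onz(w,W(167,528),170),"s",onz(s,(205+147/4,210+115/4),170))
print("dial bottom edge",onz(w,W(167,588),170), "plate", onz(w,W(82,500),146),onz(w,W(248,500),146), "plate rear",onz(w,W(165,428),146))
print("block top front",onz(w,W(160,92),82-22),"bar rear",onz(w,W(165,122),132),"bar rear expected x",460+9)
print("heel corner",onz(w,W(78,110),80),onz(w,W(252,110),80))
```

```text
[543.0177824  232.9991448  419.91594391]
dial w [618.64683723 235.00847998 170.        ] s [619.79876086 242.50411776 170.        ]
dial bottom edge [645.79266312 235.0804769  170.        ] plate [621.25459202 200.10590943 146.        ] [621.22284931 268.58323204 146.        ] plate rear [588.5776382  234.28658776 146.        ]
block top front [458.69546977 232.06332761  60.        ] bar rear [471.16654693 234.1486576  132.        ] bar rear expected x 469
heel corner [466.78434469 195.91803086  80.        ] [466.7340114  272.75113123  80.        ]
```

Run:
```python
from h import *
S=bot.capture("scene");D=bot.capture("side")
s=cv2.imread("pics/scene5.png");d=cv2.imread("pics/side5.png")
a=proj(S,(623.5,233,170)).round().astype(int);b=proj(D,(623.5,233,170)).round().astype(int);print(a,b)
t=[crop(m,p[0]-20,p[1]-20,40,40,400,400) for m,p in((s,a),(d,b))]
cv2.imwrite("pics/c6.png",np.hstack(t))
```

```text
[343 151] [241 235]
```

View pics/c6.png

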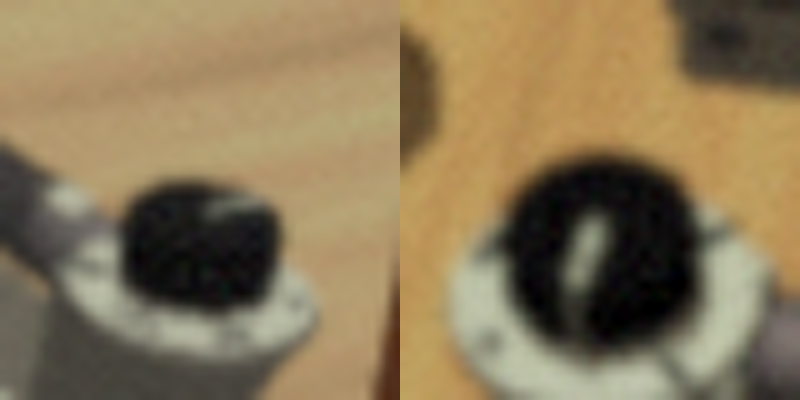

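Run:
```python
from h import *
S=bot.capture("scene");D=bot.capture("side")
for c,o,p,q in ((S,(323,131),(208,213),(262,203)),(D,(221,215),(200,215),(172,290))):
  A=onz(c,np.array(o)+np.array(p)/10,170);B=onz(c,np.array(o)+np.array(q)/10,170);v=B-A;g=np.arctan2(v[1],v[0]);print(A,B,np.hypot(*v[:2]),g,2.356-g)
print(bot.get_obs()["joint_positions"])
```

```text
[628.92071356 232.63156302 170.        ] [629.91820905 250.88224319 170.        ] 18.27791902934233 1.5161954013689418 0.839804598631058
[623.0977939  236.20788533 170.        ] [623.69857104 259.1391344  170.        ] 22.93911761806511 1.544603260324488 0.811396739675512
[ 2.75734096e-01  4.53901630e-01  1.30706056e+00 -2.31264291e-05
  1.38069643e+00 -1.29631008e+00]
```

In the tool's units: -80.5 mm is -0.805, 80 mm is 0.8.

shift_gripper(
  increments=[92,-0.4,0,0,0,92,-0.75,0,0,0,92,-0.805,0,0.2,0,92,-0.805,0,0.5,0,92,-0.805,0,0.8,0],
)

```text
time: 14.08
tool_pos: [623.6, 233.0, 339.5]
tcp_rot: [3.142, 0.0, -3.141]
contact_force: [0.9, 0.6, 0.6]
grip_width: 92.0
finger_force: 0.0
```

shift_gripper(
  increments=[92,0,0,0.08,0,92,0,0,0.115,0,92,0,0,0.115,0,92,0,0,0.115,0],
)

```text
time: 14.58
tool_pos: [623.7, 233.1, 330.2]
tcp_rot: [3.141, 0.002, -3.14]
contact_force: [-0.0, -0.5, -0.3]
grip_width: 91.8
finger_force: 0.0
```

shift_gripper(
  increments=[36,0,0,0,0,36,0,0,0,0,36,0,0,0,0,36,0,0,0,0,36,0,0,0,0],
)

```text
time: 15.2
tool_pos: [623.5, 233.1, 328.9]
tcp_rot: [-3.142, 0.0, -3.14]
contact_force: [-0.4, -0.2, -0.2]
grip_width: 46.0
finger_force: 0.0
```

shift_gripper(
  increments=[36,0,0,0,0,36,0,0,0,0,36,0,0,0,0],
)

```text
time: 15.58
tool_pos: [623.6, 233.3, 328.9]
tcp_rot: [3.141, 0.0, -3.14]
contact_force: [1.7, 1.1, -1.1]
grip_width: 43.5
finger_force: 30.0
```

Centred grip (width 44, ~1 N side force). Turn in stages.

shift_gripper(
  increments=[36,0,0,0,0.12,36,0,0,0,0.24,36,0,0,0,0.36,36,0,0,0,0.48,36,0,0,0,0.6],
)

```text
time: 16.2
tool_pos: [623.7, 233.0, 328.9]
tcp_rot: [3.141, 0.001, 2.539]
contact_force: [3.2, 1.5, -1.0]
grip_width: 43.5
finger_force: 30.0
```

shift_gripper(
  increments=[36,0,0,0,0.12,36,0,0,0,0.24,36,0,0,0,0.36,36,0,0,0,0.48,36,0,0,0,0.6],
)

```text
time: 16.82
tool_pos: [623.8, 233.0, 329.0]
tcp_rot: [3.14, 0.001, 1.939]
contact_force: [3.0, 0.7, -0.9]
grip_width: 43.4
finger_force: 30.0
```

shift_gripper(
  increments=[36,0,0,0,0.14,36,0,0,0,0.28,36,0,0,0,0.42,36,0,0,0,0.57,36,0,0,0,0.57],
)

```text
time: 17.45
tool_pos: [623.9, 233.0, 329.2]
tcp_rot: [3.14, -0.001, 1.374]
contact_force: [3.5, 1.7, 0.2]
grip_width: 43.2
finger_force: 30.0
```

shift_gripper(
  increments=[60,0,0,0,0,60,0,0,0,0,92,0,0,0,0,92,0,0,0,0,92,0,0,0,0],
)

```text
time: 18.08
tool_pos: [623.4, 233.1, 328.9]
tcp_rot: [-3.142, 0.0, 1.373]
contact_force: [0.4, -0.2, -0.7]
grip_width: 85.6
finger_force: 0.0
```

shift_gripper(
  increments=[92,0,0,-0.3,0,92,0,0,-0.7,0,92,0,0,-0.9,0],
)

```text
time: 18.45
tool_pos: [623.5, 233.1, 421.6]
tcp_rot: [3.138, -0.002, 1.373]
contact_force: [0.5, 0.0, -0.1]
grip_width: 92.0
finger_force: 0.0
```

shift_gripper(
  increments=[92,-0.6,0,0,0,92,-1.1,0,0,0,92,-1.1,0,0,0],
)

```text
time: 18.82
tool_pos: [601.5, 122.3, 419.4]
tcp_rot: [3.141, 0.001, 1.369]
contact_force: [-0.0, 0.1, -0.9]
grip_width: 92.0
finger_force: 0.0
```

Run:
```python
from h import *
P={}
for n in ("wrist","side","scene"):
    c=bot.capture(n);P[n]=cv2.cvtColor(c["color"],cv2.COLOR_RGB2BGR);cv2.imwrite(f"pics/{n}7.png",P[n]);a=proj(c,(623.5,233,170)).round().astype(int);print(n,a,-c["R"].T@c["t"])
    if n!="wrist": P[n]=crop(P[n],a[0]-20,a[1]-20,40,40,400,400)
w=cv2.resize(P["wrist"],(267,200))
b=cv2.imread("pics/side7.png")
cv2.imwrite("pics/c7.png",np.vstack([np.hstack([P["scene"],P["side"]]),np.hstack([w,np.zeros((200,533,3),np.uint8)])]))
```

```text
wrist [256  54] [617.65306182 197.66302914 399.13319664]
side [241 235] [420.26827166 876.54682211 889.03926458]
scene [343 151] [1320.54495793 -369.79112398  616.34033272]
```

View pics/c7.png

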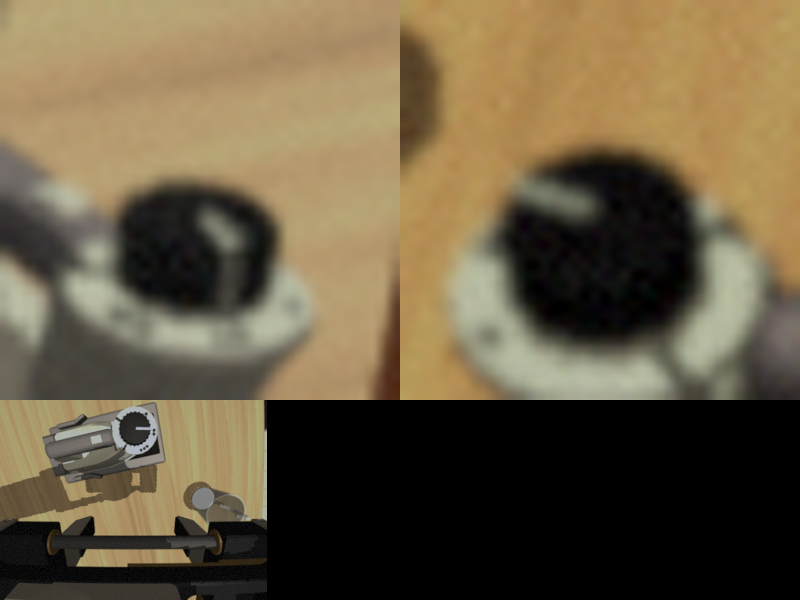

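Run:
```python
from h import *
S=bot.capture("scene");D=bot.capture("side");w=bot.capture("wrist")
for c,o,p,q in ((S,(323,131),(205,213),(240,245)),(D,(221,215),(198,208),(122,187))):
  A=onz(c,np.array(o)+np.array(p)/10,170);B=onz(c,np.array(o)+np.array(q)/10,170);v=B-A;g=np.arctan2(v[1],v[0]);print(A,B,2.356-g)
g=w["color"].mean(2)
# rectify wrist view onto plane z=170 (dial top), 5 px/mm
def top(z,x0,x1,y0,y1,k):
  X,Y=np.meshgrid(np.arange(x0,x1,1/k),np.arange(y0,y1,1/k));M=np.array([proj(w,(a,b,z)) for a,b in zip(X.ravel(),Y.ravel())],np.float32).reshape(*X.shape,2)
  return X,Y,cv2.remap(g.astype(np.float32),M[...,0],M[...,1],cv2.INTER_LINEAR)
X,Y,I=top(170,590,660,200,270,2)
dark=(I<60).astype(np.uint8);n,L,st,ce=cv2.connectedComponentsWithStats(dark)
k=1+np.argmax(st[1:,4]);cn,_=cv2.findContours((L==k).astype(np.uint8),0,2);cc=max(cn,key=cv2.contourArea)
(cx,cy),r=cv2.minEnclosingCircle(cc);print("dial",590+cx/2,200+cy/2,r/2)
x0,y0=590+cx/2,200+cy/2
m=(np.hypot(X-x0,Y-y0)<16)&(I>85);x,y=X[m],Y[m];print(m.sum(),x.mean(),y.mean())
v=cv2.fitLine(np.c_[x,y].astype(np.float32),cv2.DIST_L2,0,.01,.01).ravel();a=np.arctan2(v[1],v[0]);print("line value",2.356-a,2.356-a-np.pi)
# Block front / heel geometry: intensity profile along x at y=233 at bed-height
```

```text
[628.58579914 231.83739976 170.        ] [648.29438449 228.95991398 170.        ] 2.5009772959297685
[624.05774685 234.2218103  170.        ] [642.47619402 231.17731928 170.        ] 2.5198145153130245
dial 621.577953338623 234.55227279663086 25.518545150756836
200 631.52 231.415
line value 2.5525084 -0.5890844
```

The manual's scale: shifts go in units of 100 mm. Converting my numbers, 60 mm is 0.6, 40 mm is 0.4.

shift_gripper(
  increments=[92,0.4,0,0,0,92,0.6,0,0.2,0,92,0.6,0,0.4,0,92,0.6,0,0.4,0,92,0.6,0,0.4,0],
)

```text
time: 19.75
tool_pos: [613.7, 184.2, 378.9]
tcp_rot: [3.142, 0.0, 1.373]
contact_force: [-0.3, -0.4, 0.4]
grip_width: 91.7
finger_force: 0.0
```

Create m.py:
```python
from h import *
fr=[bot.capture("wrist") for _ in range(5)];w=fr[-1];g=np.mean([f["color"].mean(2) for f in fr],0).astype(np.float32)
def top(z,cx,cy,R,k=4):
  a=np.arange(-R,R,1/k);X,Y=np.meshgrid(cx+a,cy+a);M=np.array([proj(w,(p,q,z)) for p,q in zip(X.ravel(),Y.ravel())],np.float32).reshape(*X.shape,2)
  return X,Y,cv2.remap(g,M[...,0],M[...,1],cv2.INTER_LINEAR)
def blobs(m,X,Y,I,lo):
  n,L,st,ce=cv2.connectedComponentsWithStats(m.astype(np.uint8))
  return [(X[L==k].mean(),Y[L==k].mean(),st[k,4]/16) for k in range(1,n) if st[k,4]/16>lo]
# plate: outer edge fit for the axis
X,Y,I=top(146,622,234,42)
bri=(I>np.percentile(I,97)*.75).astype(np.uint8)
cn,_=cv2.findContours(cv2.morphologyEx(bri,cv2.MORPH_CLOSE,np.ones((15,15))),0,1);c=max(cn,key=cv2.contourArea)
e=cv2.fitEllipse(cv2.convexHull(c));px,py=622-42+e[0][0]/4,234-42+e[0][1]/4;print("plate",px,py,e[1][0]/4,e[1][1]/4)
r=np.hypot(X-px,Y-py);ring=(r>26)&(r<34.5)
for x,y,a in blobs(ring&(I<.7*np.median(I[ring])),X,Y,I,1): print("mark value %.3f r %.1f area %.1f"%((2.356-np.arctan2(y-py,x-px)+1)%(2*np.pi)-1,np.hypot(x-px,y-py),a))
X,Y,I=top(170,px,py,26);r=np.hypot(X-px,Y-py)
m=(r<19);t=(I[m].max()+np.median(I[m]))/2;b=m&(I>t)
for x,y,a in blobs(b,X,Y,I,8): print("ptr blob",x,y,a)
x,y=X[b],Y[b];v=cv2.fitLine(np.c_[x,y].astype(np.float32),cv2.DIST_HUBER,0,.01,.01).ravel();a=np.arctan2(v[1],v[0])
if v[0]*(x.mean()-px)+v[1]*(y.mean()-py)<0:a+=np.pi
print("line value",2.356-a,"centroid value",2.356-np.arctan2(y.mean()-py,x.mean()-px))
```

```bash
python3 m.py
```

```text
plate 642.5262565612793 249.6009979248047 56.757232666015625 69.7951889038086
mark value 4.720 r 27.2 area 391.1
mark value 3.388 r 33.5 area 4.1
mark value 3.546 r 29.3 area 1.6
mark value -0.022 r 29.9 area 34.5
mark value 1.402 r 26.4 area 3.4
ptr blob 643.2811278984799 250.818051323585 420.1875
ptr blob 658.6079298680522 250.16540695534917 47.0625
line value 3.141466 centroid value 1.909736960789655
```

```bash
sed -i 's/f\["color"\].mean(2)/f["color"][...,2].astype(float)/' m.py
```

Run:
```python
s=open('m.py').read()
a=s.index("bri=");b=s.index("r=np.hypot")
s=s[:a]+'''n,L,st,ce=cv2.connectedComponentsWithStats(((I<55)&(np.hypot(X-622,Y-234)<27)).astype(np.uint8));
def score(p):
  t=np.linspace(0,2*np.pi,180);f=lambda R:cv2.remap(I,((p[0]+R*np.cos(t)-580)*4).astype(np.float32)[None],((p[1]+R*np.sin(t)-192)*4).astype(np.float32)[None],1).clip(0,140).mean()
  return f(34)-f(38)
px,py=max(((a,b) for a in np.arange(615,631,.5) for b in np.arange(227,243,.5)),key=score);print("plate",px,py,score((px,py)))
'''+s[b:]
open('m.py','w').write(s)
```

```bash
python3 m.py
```

```text
plate 624.0 233.5 48.585682
mark value 3.948 r 25.1 area 161.2
mark value 2.955 r 26.3 area 1.3
mark value 2.711 r 30.9 area 6.7
mark value 2.536 r 30.7 area 6.2
mark value 0.007 r 29.9 area 23.8
mark value 1.636 r 29.9 area 6.1
ptr blob 634.4110889110889 230.7564935064935 62.5625
line value 2.5681553 centroid value 2.6136602129470745
```

Run:
```python
from h import *
w=bot.capture("wrist");g=w["color"].mean(2).astype(np.float32)
for z,ys,xs in ((22,np.r_[196:210,258:270],np.arange(650,710,2)),(3+22,np.r_[232:236],np.arange(650,690,1))):
  pr=[]
  for x in xs:
    M=np.array([proj(w,(x,y,z)) for y in ys],np.float32);pr.append(int(cv2.remap(g,M[None,:,0],M[None,:,1],1).mean()))
  print(z,list(zip(xs.tolist(),pr)))
print(proj(w,(460,233,60)),proj(w,(700,233,22)))
```

```text
22 [(650, 126), (652, 117), (654, 108), (656, 104), (658, 112), (660, 111), (662, 109), (664, 95), (666, 64), (668, 59), (670, 80), (672, 102), (674, 102), (676, 78), (678, 86), (680, 103), (682, 119), (684, 126), (686, 105), (688, 114), (690, 151), (692, 152), (694, 151), (696, 149), (698, 149), (700, 150), (702, 151), (704, 153), (706, 152), (708, 150)]
25 [(650, 40), (651, 34), (652, 28), (653, 35), (654, 70), (655, 125), (656, 168), (657, 187), (658, 190), (659, 189), (660, 189), (661, 190), (662, 191), (663, 191), (664, 189), (665, 188), (666, 188), (667, 190), (668, 190), (669, 189), (670, 189), (671, 189), (672, 189), (673, 188), (674, 180), (675, 154), (676, 108), (677, 94), (678, 126), (679, 143), (680, 145), (681, 144), (682, 144), (683, 138), (684, 126), (685, 110), (686, 98), (687, 105), (688, 130), (689, 147)]
[106.09541716 164.49882889] [323.74038062 116.42329833]
```

```bash
python3 -c "
from plant import bot
print(bot.close_job())"
```

```text
the job is handed in; nothing more can be done
None
```

I set the iron on its base with its heel against the contact block (measured gap about 0.3 mm, uncertain by about 2 mm) and let go. I then turned the dial to about 2.6 rad, the two-dot mark, and handed the job in at about 20 s of the 67 s allowed; the hand-in returned no verdict, and I steered clear of the jug, can and beaker but took no final measurement of them.

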